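# Sort cleaned optical mounts into their sample trays

## Task

Sort the five loose aluminium parts on the bench (two square plates, two short round tubes and one slotted base) into the three dark grey trays: each part goes into the open bay of the tray that has a sample of its own kind screwed to its end. Lay every part flat on the bay's floor, the same way up as it is now and none on top of another, setting it down gently rather than dropping it. Leave the two small bottles standing where they are.

Things in the scene. Friction and masses are not known exactly. Their poses are not given: they have to be found in the camera images.
- plate_a: square aluminium lens-mount plate, 40 x 40 mm and 12 mm thick, with a 26 mm round hole through its middle, lying flat. One of two alike. Origin: centre of its underside; z up through the hole, x and y square to its sides.
- plate_b: square aluminium lens-mount plate, 40 x 40 mm and 12 mm thick, with a 26 mm round hole through its middle, lying flat. One of two alike. Origin: centre of its underside; z up through the hole, x and y square to its sides.
- tube_a: short round aluminium lens tube standing on its end: outside diameter 30 mm, 22 mm high, wall 2.8 mm, open at both ends. One of two alike. Origin: centre of its underside; z up along its axis.
- tube_b: short round aluminium lens tube standing on its end: outside diameter 30 mm, 22 mm high, wall 2.8 mm, open at both ends. One of two alike. Origin: centre of its underside; z up along its axis.
- base: flat oblong aluminium mounting base, 75 mm long (its x), 25 mm wide (its y), 10 mm thick, with two long slots (20 x 7 mm) through it, lying flat. Origin: centre of its underside; z up.
- tray_plates: dark grey tray, fixed, one of three alike; a sample square plate with a round hole is screwed on the 15 mm high shelf at its +x end (92 mm from the origin, top at most 37 mm high). Open bay: 120 mm along x and 96 mm along y inside, floor 4 mm and rim 15 mm above the bench, walls 4 mm. Origin: under the bay's centre, at bench height; x runs along the bay towards the sample.
- tray_tubes: dark grey tray, fixed, one of three alike; a sample lens tube, standing, is screwed on the 15 mm high shelf at its +x end (92 mm from the origin, top at most 37 mm high). Open bay: 120 mm along x and 96 mm along y inside, floor 4 mm and rim 15 mm above the bench, walls 4 mm. Origin: under the bay's centre, at bench height; x runs along the bay towards the sample.
- tray_base: dark grey tray, fixed, one of three alike; a sample slotted base, lying across the tray, is screwed on the 15 mm high shelf at its +x end (92 mm from the origin, top at most 37 mm high). Open bay: 120 mm along x and 96 mm along y inside, floor 4 mm and rim 15 mm above the bench, walls 4 mm. Origin: under the bay's centre, at bench height; x runs along the bay towards the sample.
- amber_bottle: small amber glass bottle with a white cap standing upright, 44 mm across, 85 mm high, loose; a bystander. Origin: centre of its underside.
- spray_bottle: small clear spray bottle with a black head standing upright, 36 mm across, 112 mm high, loose; a bystander. Origin: centre of its underside.
Not all that is in view belongs to the job. Leave any blue, orange or pink look-alike of the tray_plates alone.

How it is judged:
At the end, for the whole second after the job is handed in: Each part is in the tray with its kind of sample: origin within 50 mm (along the bay) and 40 mm (across) of the bay centre, under 7 mm above the bench, upright within 0.1 rad, at rest (0.02 m/s) and released; both bottles upright (0.2 rad) and within 30 mm of where they stood (x of plate_a in the frame of tray_plates between -0.05 and 0.05 m and y of plate_a in the frame of tray_plates between -0.04 and 0.04 m and z of each of plate_a, plate_b in the frame of tray_plates below 0.007 m and angle between each of plate_a, plate_b, tube_a, tube_b, base's own z axis and vertical below 0.1 rad and linear speed of each of plate_a, plate_b, tube_a, tube_b, base below 0.02 m/s and contact force between each of plate_a, plate_b, tube_a, tube_b, base and the fingers below 0.05 N and x of plate_b in the frame of tray_plates between -0.05 and 0.05 m and y of plate_b in the frame of tray_plates between -0.04 and 0.04 m and x of tube_a in the frame of tray_tubes between -0.05 and 0.05 m and y of tube_a in the frame of tray_tubes between -0.04 and 0.04 m and z of each of tube_a, tube_b in the frame of tray_tubes below 0.007 m and x of tube_b in the frame of tray_tubes between -0.05 and 0.05 m and y of tube_b in the frame of tray_tubes between -0.04 and 0.04 m and x of base in the frame of tray_base between -0.05 and 0.05 m and y of base in the frame of tray_base between -0.04 and 0.04 m and z of base in the frame of tray_base below 0.007 m and angle between each of amber_bottle, spray_bottle's own z axis and vertical below 0.2 rad and distance of each of amber_bottle, spray_bottle from where it was at the start of the episode below 0.03 m); the robot touches nothing.
It fails at once if the amber bottle is knocked over or pushed more than 30 mm from its place (distance of amber_bottle from where it was at the start of the episode above 0.03 m or angle between amber_bottle's own z axis and vertical above 0.5 rad).
It fails at once if the spray bottle is knocked over or pushed more than 30 mm from its place (distance of spray_bottle from where it was at the start of the episode above 0.03 m or angle between spray_bottle's own z axis and vertical above 0.5 rad).
It fails at once if a part is dropped or thrown: it moves faster than 0.8 m/s (a fall of about 32 mm) while the fingers do not touch it ((linear speed of plate_a above 0.8 m/s and contact force between plate_a and the fingers below 0.05 N) or (linear speed of plate_b above 0.8 m/s and contact force between plate_b and the fingers below 0.05 N) or (linear speed of tube_a above 0.8 m/s and contact force between tube_a and the fingers below 0.05 N) or (linear speed of tube_b above 0.8 m/s and contact force between tube_b and the fingers below 0.05 N) or (linear speed of base above 0.8 m/s and contact force between base and the fingers below 0.05 N)).
It also fails if it takes over 115 s, if anything falls off the work surface, if the arm or the gripper's body presses on something with over 40 N, if the wrist force passes 120 N, or if a joint passes its speed limit or range.

## Robot

A 6-joint arm with a two-finger parallel gripper is mounted at the origin on the work surface. World frame = base frame: x ahead of the robot, y to its left, z up, the work surface at z = 0. Lengths are in m, angles in rad, forces in N, time in s.
With the tool pointing down it reaches from about 0.35 to 0.975 m from the base axis. Payload 4.9 kg.
Tool frame: the origin (TCP) lies on the centre line of the jaws, within the pads' length; the fingertips stand manip.tip_reach ahead of it and the grasp point (between the pads) is the TCP (manip.tip_reach is the distance from the TCP to the fingertips, in m); z points along the fingers, y is the line along which they close (so a half turn about z gives the same grasp; the last joint's range is limited). The gripper opens to 85 mm and grips with 20 to 120 N. Pads are 22 mm wide; open, the fingers measure 114 mm over their backs; the gripper's body (76 mm by 85 mm) begins 54 mm behind the grasp point. The pads swing forward as they close: fully open they stand 13 mm farther back than shut.
Start: joints at [-1.256, 0.053, 1.613, -0, 1.476, -0.119], TCP at [0.263, -0.567, 0.25] pointing down, gripper open.
Joint ranges: [-3.01, 3.01], [-1.01, 2.22], [0.06, 2.58], [-1.02, 4.17], [0.09, 2.62], [-3.14, 3.14]. Speed limits (rad/s): [2.57, 2.57, 3.14, 3.14, 3.14, 3.14].

## Interface

Orientations are given as a unit quaternion [w, x, y, z].
In Python, from plant import manip gives the robot as it stands. The module is installed in compiled form; this text tells all that it offers.
- The arm moves only by the tool move_arm, never from a script. Its argument "rows" is a list of rows, each a list of 7 numbers: the shift along the tool's x, y, z in cm, then the turn, a rotation vector about the tool's x, y, z in degrees, then the opening, from -1 (shut) to 1 (fully open). In form: [[tx, ty, tz, ax, ay, az, jaw], ...]. A call has 1 to 20 rows; each row shifts and turns the commanded pose from where the row before left it, along the tool's axes as they then stand; what a row does not reach is not made up. A row lasts 1/12 s, in which the tool goes at most 41.7 mm and 7.16 degrees, less where a joint would pass 70% of its speed; a pose out of reach is approached as far as the arm can. A call is refused whole if a number of a shift passes 4.17 or a number of a turn 7.16, either way. A call with a gripper value outside its range is refused whole. The fingers move at their own pace and stop on an object; the grip force is fixed at half the most. Time passes only in rows, so rows that do not move let the fingers close. It gives the time, the measured TCP pose, the force, the opening and the grip force at its end, in the units of the state.
- manip.state(): the state, without advancing time (a new reading comes with each control period).
- manip.grab_frame(name): name is "scene" or "side" or "wrist"; returns a dict with "img" (400x640x3 uint8, blue, green, red), "mtx" (3x3 intrinsics, pixels), "R" (3x3) and "t" (3): a world point X has camera coordinates R X + t. Camera axes: x right, y down, z forward; pixel columns grow to the right and rows downward; lengths in m; the calibration is good to about 2 mm. The wrist camera is an equidistant fisheye: a pixel r from the principal point sees the ray r / f radians off the axis. A picture is of the moment at which its call begins. There is no depth.
- manip.job_done(): hands the job in; it is judged then, once.
The state is a dict: "time": time; "joint_pos": joint angles; "joint_vel": joint speeds; "joint_efforts": joint torques, N m; "tool_pos": TCP position; "tool_rot": TCP orientation; "contact_force": force on the tool from outside, world axes, zero at the start; "ft_torque": the same for the moment, N m; "gripper_width": opening from 0.0 (shut) to 1.0 (fully open); "grasp_force": force on a finger pad.
Only numpy, scipy, OpenCV 4.12 (cv2) and the standard library are available. Lean on these libraries where they do the work, as an engineer would, in place of code of your own. Each camera call takes 0.05 s, during which the arm holds its last target. There are 200 camera calls.

## Working session

There is one attempt and no reset: what is moved stays moved. The work goes in short steps, Python scripts to look and compute and a tool call to move; the robot and the scene stay as the last step left them, time stands still between calls to the robot, and variables do not carry over. Pictures are saved under pics/ and viewed, at most 14 in all, crops included, and the job is handed in when it is done.

Besides the shell and the picture viewer there is one more tool, called after "Request:" in YAML: its name, and indented under it one key for each argument. move_arm: Moves the arm, as the interface text tells. Its arguments: {"type":"object","properties":{"rows":{"type":"array","items":{"type":"array","items":{"type":"number"}}}},"required":["rows"]}

```bash
mkdir -p pics; python3 - <<'E'
from plant import manip
import cv2,numpy as np
s=manip.state();print(s);print(manip.tip_reach)
for n in ["scene","side","wrist"]:
    f=manip.grab_frame(n);cv2.imwrite(f"pics/{n}0.png",f["img"]);np.savez(f"pics/{n}0.npz",**f)
    print(n,f["mtx"].round(1).tolist(),(-f["R"].T@f["t"]).round(3))
E
```

```text
{'time': 0.0, 'joint_pos': array([-1.25602022e+00,  5.33491562e-02,  1.61429926e+00,  2.66403147e-05,
        1.47599972e+00, -1.18997378e-01]), 'joint_vel': array([ 9.16591093e-04, -6.33627575e-05, -4.60890452e-04,  8.47574639e-04,
        3.81923207e-04, -1.26931833e-03]), 'joint_efforts': array([ 1.37865522e-03, -3.93688917e+01, -3.70171273e+01,  1.38319871e-05,
        7.23878969e-03, -6.36221188e-06]), 'tool_pos': array([ 0.26251171, -0.56655183,  0.24906461]), 'tool_rot': array([-1.02411641e-03,  9.76571883e-01,  2.15188991e-01, -8.72487156e-05]), 'contact_force': array([-0.47233104,  0.41336611, -0.08610613]), 'ft_torque': array([-0.01726198, -0.0279703 , -0.0183425 ]), 'grasp_force': 0.0, 'gripper_width': 1.0030044894563805}
0.019
scene [[372.9, 0.0, 317.6], [0.0, 372.9, 198.0], [0.0, 0.0, 1.0]] [1.199 0.025 1.018]
side [[417.0, 0.0, 318.9], [0.0, 417.0, 200.2], [0.0, 0.0, 1.0]] [-0.19   0.622  0.599]
wrist [[309.7, 0.0, 320.4], [0.0, 309.7, 201.7], [0.0, 0.0, 1.0]] [ 0.33  -0.535  0.373]
```

View pics/scene0.png

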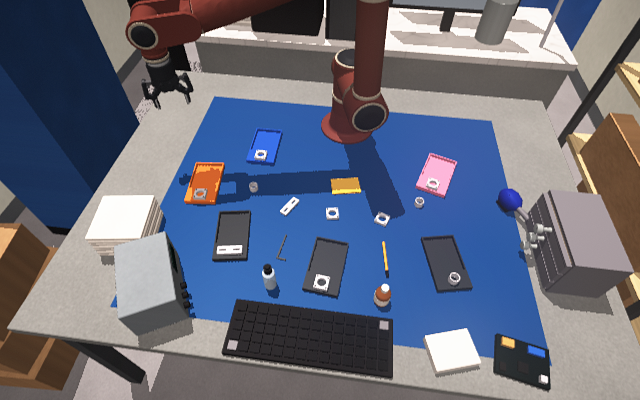

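View pics/side0.png

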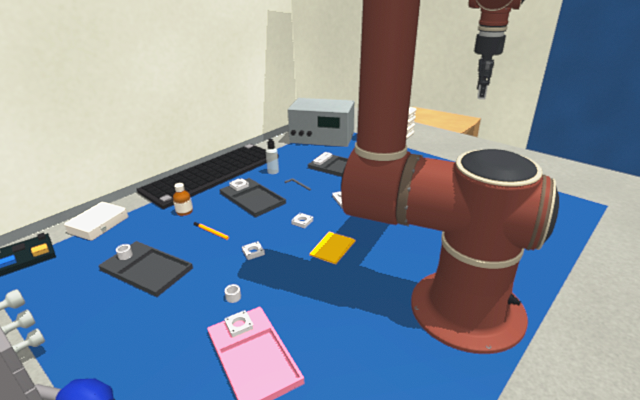

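View pics/wrist0.png

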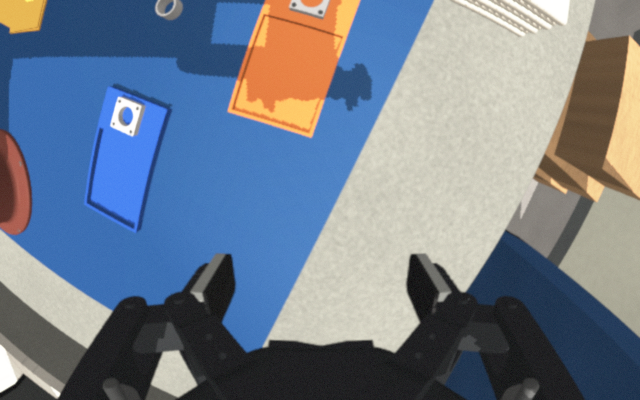

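The scene view shows the parts: tubes at (253,187) and (419,202), plates at (332,213) and (382,219), and the base at (289,206). The dark trays are base (232,235), plates (325,267) and tubes (446,264). The bottles stand at (268,278) and (382,295). The side view shows the same layout. The wrist view shows only the decoy trays and one tube.

```bash
cat > h.py <<'E'
import cv2,numpy as np
from scipy.spatial.transform import Rotation as Ro
def rays(f,px,wrist=False):
    px=np.atleast_2d(np.asarray(px,float));K=f["mtx"]
    d=(px-[K[0,2],K[1,2]])/[K[0,0],K[1,1]]
    if wrist:
        r=np.linalg.norm(d,axis=1)[:,None];s=np.where(r>1e-9,np.sin(r)/np.maximum(r,1e-9),1)
        v=np.hstack([d*s,np.cos(r)])
    else: v=np.hstack([d,np.ones((len(d),1))])
    return -f["R"].T@f["t"], v@f["R"]
def onz(f,px,z,wrist=False):
    c,v=rays(f,px,wrist); return (c+v*((z-c[2])/v[:,2])[:,None])[:,:2]
def rect(P):
    (c,(w,h),a)=cv2.minAreaRect((P*1000).astype(np.float32))
    if w<h: w,h,a=h,w,a+90
    return np.round(c,1),round(w,1),round(h,1),round((a+90)%180-90,1)
def comps(mask,lo,hi):
    cs,_=cv2.findContours(mask.astype(np.uint8),cv2.RETR_EXTERNAL,cv2.CHAIN_APPROX_NONE)
    return [c[:,0,:] for c in cs if lo<cv2.contourArea(c)<hi]
def bright(img): 
    h=cv2.cvtColor(img,cv2.COLOR_BGR2HSV);return (h[...,1]<60)&(h[...,2]>110)
def dark(img):
    return (img.max(2)<85)&(img.max(2).astype(int)-img.min(2)<25)
E
python3 - <<'E'
from h import *
f=dict(np.load("pics/scene0.npz"))
b=bright(f["img"]);b[:170]=0;b[300:]=0;b[:,:185]=0;b[:,490:]=0
for c in comps(b,15,900): print("B",c.mean(0).round(),rect(onz(f,c,.012)))
d=dark(f["img"]);d[:200]=0;d[299:]=0;d[:,:205]=0;d[:,490:]=0
for c in comps(d,300,9000): print("D",c.mean(0).round(),rect(onz(f,c,.012)))
for n,p in dict(spray=(270,290),amber=(382,304)).items(): print(n,onz(f,p,0))
E
```

```text
B [384. 288.] (array([706.8, 167.4]), 25.5, 22.1, -39.1)
B [321. 282.] (array([711.9, -16.5]), 48.7, 44.5, -5.3)
B [454. 278.] (array([647., 369.]), 43.0, 31.3, -41.8)
B [269. 278.] (array([ 721.4, -171.3]), 68.1, 35.6, 20.0)
B [229. 249.] (array([ 641.7, -313.5]), 78.4, 32.1, -82.3)
B [382. 218.] (array([459.2, 154. ]), 49.6, 42.4, -21.8)
B [332. 213.] (array([459.1, -11.6]), 49.7, 40.4, 7.7)
B [419. 202.] (array([372.2, 279. ]), 48.3, 29.0, -12.4)
B [289. 206.] (array([ 448.4, -158.1]), 80.8, 27.3, -29.0)
B [200. 193.] (array([ 437.6, -475.4]), 41.5, 40.3, -82.2)
B [253. 186.] (array([ 381.4, -300. ]), 43.2, 28.2, 13.1)
B [432. 183.] (array([277.6, 331.2]), 53.1, 41.0, -18.5)
D [446. 263.] (array([595.7, 349. ]), 184.9, 106.8, 12.5)
spray [[ 0.75150373 -0.16214392]]
amber [[0.75128662 0.16280156]]
```

Request:
move_arm:
  rows:
    - [0,0,0,0,0,6.2,1]
    - [0,0,0,0,0,6.2,1]
    - [0,0,0,0,0,6.2,1]
    - [0,0,0,0,0,6.2,1]
    - [1.4,-3.8,-0.4,0,0,0,1]
    - [1.4,-3.8,-0.4,0,0,0,1]
    - [1.4,-3.8,-0.4,0,0,0,1]
    - [1.4,-3.8,-0.4,0,0,0,1]
    - [1.4,-3.8,-0.4,0,0,0,1]
    - [1.4,-3.8,-0.4,0,0,0,1]
    - [1.4,-3.8,-0.4,0,0,0,1]
    - [1.4,-3.8,-0.4,0,0,0,1]
    - [1.4,-3.8,-0.4,0,0,0,1]
    - [1.4,-3.8,-0.4,0,0,0,1]
    - [1.4,-3.8,-0.4,0,0,0,1]
    - [0,0,0,0,0,0,1]
    - [0,0,0,0,0,0,1]

```text
time: 1.57
tool_pos: [0.4168, -0.1472, 0.2945]
tool_rot: [0.0, 1.0, 0.003, 0.0]
contact_force: [0.0, -0.3, -0.6]
gripper_width: 0.998
grasp_force: 0.0
```

```bash
cat >> h.py <<'E'
def yaw(s): 
    w,x,y,z=s["tool_rot"];X=Ro.from_quat([x,y,z,w]).as_matrix();return np.degrees(np.arctan2(X[1,0],X[0,0])),X
E
cat > look.py <<'E'
import sys
from h import *
from plant import manip
n=sys.argv[1];s=manip.state();f=manip.grab_frame("wrist");cv2.imwrite(f"pics/{n}.png",f["img"]);np.savez(f"pics/{n}.npz",**f)
print(s["time"],s["tool_pos"].round(4),"yaw",round(yaw(s)[0],2),"tilt",yaw(s)[1][2].round(4),s["gripper_width"])
lim=260 if len(sys.argv)<3 else int(sys.argv[2])
b=bright(f["img"]);b[lim:]=0
for c in comps(b,150,20000): print("B",c.mean(0).round(),rect(onz(f,c,.012,True)),rect(onz(f,c,.022,True)))
d=dark(f["img"]);d[lim:]=0
for c in comps(d,2000,60000): print("D",c.mean(0).round(),rect(onz(f,c,.015,True)))
E
python3 look.py w1
```

```text
1.5667 [ 0.4168 -0.1472  0.2945] yaw 0.33 tilt [ 4.e-04  6.e-04 -1.e+00] 0.9984429728291925
B [  5. 247.] (array([251.4, 620.1]), 84.6, 71.1, -83.2) (array([257.3, 601.2]), 82.5, 69.4, -83.2)
B [ 66. 241.] (array([272.5, 337.2]), 103.4, 84.4, 71.5) (array([277.8, 325.3]), 100.8, 82.3, 71.5)
B [ 76. 198.] (array([372.3, 279.3]), 51.9, 30.7, -69.5) (array([375.2, 268.8]), 50.6, 30.0, -69.5)
B [429. 193.] (array([ 381.6, -301.1]), 39.1, 30.6, 48.9) (array([ 384.3, -297.3]), 38.2, 29.9, 48.9)
B [533. 155.] (array([ 444.8, -479.2]), 50.2, 43.9, -83.8) (array([ 445.9, -471. ]), 49.0, 42.8, -83.8)
B [124. 144.] (array([456. , 151.1]), 48.1, 44.9, 69.1) (array([456.8, 143.8]), 46.9, 43.7, 69.1)
B [222. 138.] (array([457. , -13.8]), 44.3, 42.1, -78.5) (array([457.8, -17. ]), 43.2, 41.0, -78.5)
B [330. 145.] (array([ 445.3, -159.5]), 76.4, 27.4, -27.9) (array([ 446.4, -159.2]), 74.6, 26.7, -27.9)
B [31. 47.] (array([662.6, 384.8]), 69.8, 34.8, 76.1) (array([658.4, 371.7]), 68.0, 34.0, 76.1)
B [602. 129.] (array([ 516.9, -697.3]), 582.4, 287.4, 4.4) (array([ 516.3, -683.7]), 568.0, 280.3, 4.4)
B [444.  57.] (array([ 576.4, -321.2]), 166.4, 97.7, 9.8) (array([ 574.3, -316.9]), 162.3, 95.3, 9.8)
B [329.  26.] (array([ 599.8, -156.1]), 84.5, 18.2, 1.0) (array([ 597.1, -155.9]), 82.4, 17.8, 1.0)
B [244.   8.] (array([633.1, -41.5]), 32.1, 28.1, 84.0) (array([629.7, -44.1]), 31.3, 27.4, 84.0)
D [229.  36.] (array([605. , -12.1]), 94.7, 88.0, 84.2)
```

View pics/w1.png

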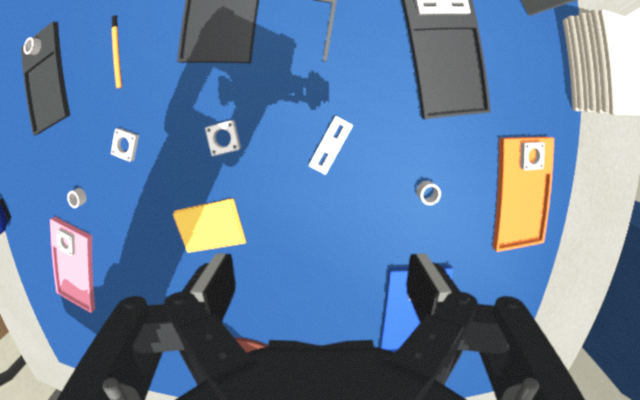

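The wrist view shows the base (330,145), plates (222,138) and (124,144), tubes (429,193) and (76,198), and the base tray (445,60). I'll take the base first.

Request:
move_arm:
  rows:
    - [2.85,1.23,0,0,0,0,0.1]
    - [0,0,0,0,0,7.05,0.1]
    - [0,0,0,0,0,7.05,0.1]
    - [0,0,0,0,0,7.05,0.1]
    - [0,0,0,0,0,7.05,0.1]
    - [0,0,3.3,0,0,0,0.1]
    - [0,0,3.3,0,0,0,0.1]
    - [0,0,3.3,0,0,0,0.1]
    - [0,0,3.3,0,0,0,0.1]
    - [0,0,3.3,0,0,0,0.1]
    - [0,0,3.3,0,0,0,0.1]
    - [0,0,2.5,0,0,0,0.1]
    - [0,0,0,0,0,0,0.1]
    - [0,0,0,0,0,0,0.1]

```text
time: 2.78
tool_pos: [0.4431, -0.1619, 0.0697]
tool_rot: [-0.0, 0.97, -0.244, -0.002]
contact_force: [-0.5, -0.6, 1.0]
gripper_width: 0.548
grasp_force: 0.0
```

```bash
python3 look.py w2 399
```

```text
2.7833 [ 0.4431 -0.1619  0.0697] yaw -28.29 tilt [-4.5e-03  1.0e-04 -1.0e+00] 0.5481729772983365
B [ 71. 393.] (array([381.5, 279.3]), 83.6, 26.1, 85.8) (array([388.5, 253. ]), 78.9, 24.7, 85.8)
B [625. 390.] (array([-183. , -542.5]), 285.3, 63.1, 35.7) (array([-144.7, -523.4]), 269.5, 59.6, 35.7)
B [503. 377.] (array([ 200.9, -245.9]), 33.1, 17.6, -27.6) (array([ 218. , -243.2]), 31.3, 16.6, -27.6)
B [ 67. 334.] (array([456.9, 145.8]), 59.4, 50.8, 69.6) (array([459.8, 126.8]), 56.2, 48.0, 69.6)
B [555. 336.] (array([ 215.3, -314.1]), 65.2, 51.0, 1.8) (array([ 231.6, -307.6]), 61.6, 48.2, 1.8)
B [148. 286.] (array([461.8, -16.8]), 51.1, 32.2, -79.7) (array([464.5, -26.8]), 48.3, 30.4, -79.7)
B [384. 267.] (array([ 398.3, -187.7]), 36.8, 10.1, -10.2) (array([ 404.4, -188.3]), 34.8, 9.5, -10.2)
B [256. 267.] (array([ 440. , -109.9]), 36.6, 10.2, -45.5) (array([ 443.8, -114.7]), 34.6, 9.6, -45.5)
B [527. 211.] (array([ 381.9, -301.6]), 49.0, 31.7, 31.8) (array([ 389. , -295.8]), 46.3, 30.0, 31.8)
B [316. 223.] (array([ 446.3, -160.5]), 76.7, 25.9, -27.9) (array([ 449.7, -162.5]), 72.5, 24.4, -27.9)
B [632.  59.] (array([ 443. , -481.9]), 50.9, 45.5, -84.2) (array([ 446.7, -466.2]), 48.1, 43.0, -84.2)
B [492.  30.] (array([ 524.4, -333.6]), 104.8, 61.5, -80.0) (array([ 523.6, -326.1]), 99.0, 58.1, -80.0)
B [204.  39.] (array([ 584.5, -157.5]), 58.6, 5.2, -8.5) (array([ 580.4, -159.7]), 55.3, 4.9, -8.5)
B [ 35. 106.] (array([670.8,  -8.6]), 214.6, 104.7, -5.8) (array([661.8, -19. ]), 202.7, 99.0, -5.8)
D [321. 344.] (array([ 333.3, -100.8]), 605.5, 231.3, 63.0)
```

View pics/w2.png

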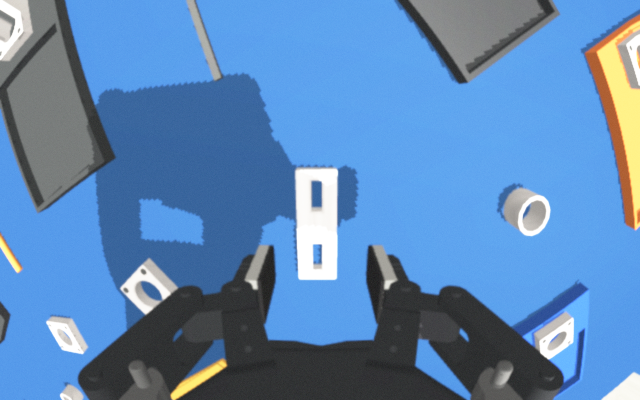

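Base centred between the jaws at (316,223), about 2 mm to the left. Correcting, descending and gripping.

Request:
move_arm:
  rows:
    - [0.2,-0.25,2.0,0,0,0,0.1]
    - [0,0,1.6,0,0,0,0.1]
    - [0,0,0.6,0,0,0,0.1]
    - [0,0,0.5,0,0,0,0.1]
    - [0,0,0,0,0,0,0.1]
    - [0,0,0,0,0,0,-1]
    - [0,0,0,0,0,0,-1]
    - [0,0,0,0,0,0,-1]
    - [0,0,0,0,0,0,-1]
    - [0,0,0,0,0,0,-1]
    - [0,0,0,0,0,0,-1]

```text
time: 3.75
tool_pos: [0.4489, -0.1606, 0.026]
tool_rot: [0.0, 0.97, -0.243, 0.001]
contact_force: [-0.9, 1.1, 6.2]
gripper_width: 0.254
grasp_force: 58.7
```

Request:
move_arm:
  rows:
    - [0,0,-1,0,0,0,-1]
    - [0,0,-3.5,0,0,0,-1]
    - [0,0,-3.5,0,0,0,-1]
    - [0,0,-3.5,0,0,0,-1]
    - [0,0,-3.5,0,0,0,-1]
    - [0,0,-3.5,0,0,0,-1]
    - [0,0,0,0,0,-7.05,-1]
    - [0,0,0,0,0,-7.05,-1]
    - [0,0,0,0,0,-7.05,-1]
    - [0,0,0,0,0,-7.05,-1]
    - [0,0,0,0,0,-7.05,-1]
    - [0.84,3.6,0,0,0,0,-1]
    - [0.84,3.6,0,0,0,0,-1]
    - [0.84,3.6,0,0,0,0,-1]
    - [0.84,3.6,0,0,0,0,-1]
    - [0,0,0,0,0,0,-1]
    - [0,0,0,0,0,0,-1]

```text
time: 5.17
tool_pos: [0.4989, -0.3, 0.2093]
tool_rot: [-0.0, 0.998, 0.061, -0.0]
contact_force: [-0.8, 0.6, -0.7]
gripper_width: 0.258
grasp_force: 59.1
```

```bash
python3 look.py w3 399
```

```text
5.1667 [ 0.4989 -0.3     0.2093] yaw 6.99 tilt [-6.e-04 -8.e-04 -1.e+00] 0.25780698052728096
B [ 31. 383.] (array([-214.3,  585.1]), 731.9, 180.3, -58.2) (array([-189.7,  557.7]), 709.1, 174.7, -58.2)
B [458. 244.] (array([ 441.8, -477.6]), 46.3, 43.6, 6.7) (array([ 445.9, -471.8]), 44.8, 42.3, 6.7)
B [320. 257.] (array([ 396.4, -312.4]), 176.7, 59.5, 7.1) (array([ 401.9, -311.7]), 171.1, 57.7, 7.1)
B [ 98. 189.] (array([456.6, -13. ]), 42.3, 41.4, -78.8) (array([460.2, -21.6]), 41.0, 40.1, -78.8)
B [ 29. 178.] (array([455.7, 148.6]), 55.4, 46.6, 72.4) (array([459.3, 134.9]), 53.7, 45.2, 72.4)
B [349.  40.] (array([ 650.4, -310.7]), 80.3, 28.7, -80.4) (array([ 648. , -310.1]), 77.8, 27.8, -80.4)
B [25.  3.] (array([734.1, 194.4]), 109.4, 16.4, 76.9) (array([729.1, 179.3]), 106.0, 15.9, 76.9)
D [322. 331.] (array([ 241., -330.]), 884.5, 376.2, -82.7)
D [350. 103.] (array([ 584.1, -320.5]), 179.0, 102.4, 10.1)
D [510.  23.] (array([ 724.6, -501.1]), 120.7, 66.4, -62.4)
D [104.  53.] (array([632.8, -13. ]), 140.0, 111.8, -5.8)
```

View pics/w3.png

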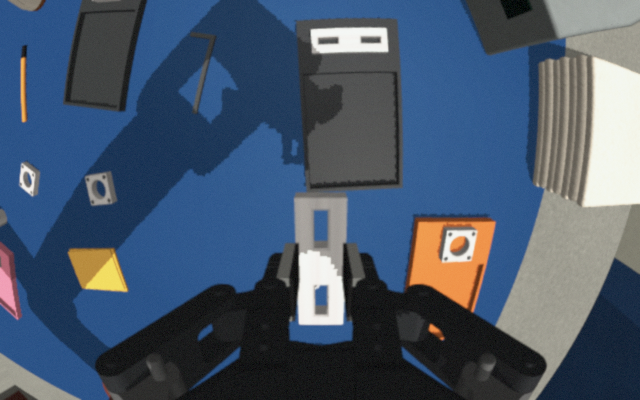

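The tray_base bay is at about (350,130) and its sample at (349,40). The held base is at (320,257).

Request:
move_arm:
  rows:
    - [0,0,0,0,0,-3,-1]
    - [2.7,1.8,0,0,0,0,-1]
    - [2.7,1.8,0,0,0,0,-1]
    - [0,0,3.5,0,0,0,-1]
    - [0,0,3.5,0,0,0,-1]
    - [0,0,3.5,0,0,0,-1]
    - [0,0,3.5,0,0,0,-1]
    - [0,0,2,0,0,0,-1]
    - [0,0,0.8,0,0,0,-1]
    - [0,0,0.5,0,0,0,-1]
    - [0,0,0.2,0,0,0,-1]
    - [0,0,0,0,0,0,-1]

```text
time: 6.22
tool_pos: [0.5594, -0.3249, 0.0362]
tool_rot: [0.001, 0.996, 0.088, 0.001]
contact_force: [0.8, -0.5, -0.4]
gripper_width: 0.256
grasp_force: 59.1
```

Request:
move_arm:
  rows:
    - [0,0,0.2,0,0,0,-1]
    - [0,0,0.2,0,0,0,-1]
    - [0,0,0.15,0,0,0,-1]
    - [0,0,0,0,0,0,-1]

```text
time: 6.55
tool_pos: [0.5591, -0.3252, 0.0301]
tool_rot: [0.001, 0.996, 0.088, 0.001]
contact_force: [0.3, 1.1, 2.0]
gripper_width: 0.258
grasp_force: 59.6
```

Request:
move_arm:
  rows:
    - [0,0,0,0,0,0,-0.1]
    - [0,0,0,0,0,0,-0.1]
    - [0,0,0,0,0,0,-0.1]
    - [0,0,-1,0,0,0,-0.1]
    - [0,0,-3.5,0,0,0,0.3]
    - [0,0,-3.5,0,0,0,0.3]
    - [0,0,-3.5,0,0,-1.3,0.3]
    - [-0.51,-3.61,0,0,0,0,0.3]
    - [-0.51,-3.61,0,0,0,0,0.3]
    - [-0.51,-3.61,0,0,0,0,0.3]
    - [-0.51,-3.61,0,0,0,0,0.3]
    - [-0.51,-3.61,0,0,0,0,0.3]
    - [-0.51,-3.61,0,0,0,0,0.3]
    - [-0.51,-3.61,0,0,0,0,0.3]
    - [-0.51,-3.61,0,0,0,0,0.3]
    - [-0.51,-3.61,0,0,0,0,0.3]
    - [0,0,2.2,0,0,0,0.3]
    - [0,0,2.2,0,0,0,0.3]
    - [0,0,2.2,0,0,0,0.3]
    - [0,0,0,0,0,0,0.3]

```text
time: 8.22
tool_pos: [0.4458, -0.0143, 0.0741]
tool_rot: [-0.001, 0.995, 0.1, -0.004]
contact_force: [-0.6, -0.7, -0.4]
gripper_width: 0.65
grasp_force: 0.0
```

```bash
python3 look.py w4 399
```

```text
8.2167 [ 0.4458 -0.0143  0.0741] yaw 11.45 tilt [-0.0071 -0.003  -1.    ] 0.6496688169329359
B [133. 380.] (array([219.2, 148.6]), 39.2, 22.1, 9.8) (array([235.5, 140.6]), 37.1, 21.0, 9.8)
B [509. 380.] (array([ 301.8, -251.3]), 36.9, 20.3, 13.2) (array([ 313.6, -237.7]), 34.9, 19.2, 13.2)
B [628. 380.] (array([ 189.9, -680.7]), 341.4, 95.2, 56.6) (array([ 207.7, -644. ]), 322.9, 90.0, 56.6)
B [282. 329.] (array([356.5,  -3.1]), 31.7, 21.2, -80.1) (array([365.4,  -2.9]), 30.0, 20.0, -80.1)
B [572. 324.] (array([ 381.9, -301.8]), 67.8, 32.1, 64.5) (array([ 389.4, -285.5]), 64.2, 30.4, 64.5)
B [ 20. 314.] (array([235. , 339.4]), 155.6, 87.9, -19.3) (array([250.4, 321.1]), 147.2, 83.2, -19.3)
B [395. 268.] (array([426. , -71.9]), 39.8, 10.9, 32.4) (array([431.1, -68. ]), 37.6, 10.3, 32.4)
B [246. 268.] (array([405. ,  31.8]), 40.4, 11.1, -8.7) (array([411.2,  30.1]), 38.2, 10.5, -8.7)
B [ 20. 231.] (array([370.5, 279.3]), 66.5, 32.1, -64.9) (array([378.6, 264.3]), 62.9, 30.3, -64.9)
B [322. 209.] (array([457.6, -12.7]), 43.0, 41.3, 11.6) (array([461., -12.]), 40.7, 39.1, 11.6)
B [105. 166.] (array([457.4, 150.7]), 47.0, 46.6, 69.4) (array([460.8, 142.6]), 44.4, 44.1, 69.4)
B [632. 153.] (array([ 570.5, -282.6]), 191.5, 57.3, 25.8) (array([ 567.7, -267.3]), 181.1, 54.2, 25.8)
B [ 5. 53.] (array([550.2, 303. ]), 76.5, 25.1, 17.7) (array([548.6, 286.7]), 72.4, 23.8, 17.7)
B [550.  54.] (array([ 601.7, -150.9]), 88.7, 26.8, 7.4) (array([ 597.3, -142.7]), 83.9, 25.4, 7.4)
B [365.  22.] (array([572.4, -14.7]), 101.1, 45.0, -75.2) (array([569.5, -13.9]), 95.7, 42.5, -75.2)
D [326. 344.] (array([311.7, -37.4]), 671.0, 246.7, -78.1)
```

View pics/w4.png

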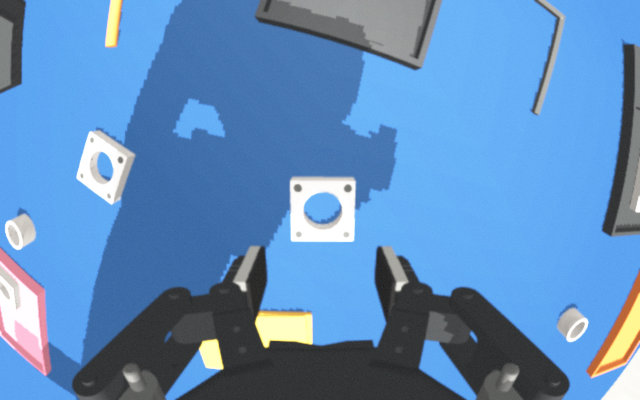

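Plate centred at (322,209), 12 mm ahead of the TCP.

Request:
move_arm:
  rows:
    - [1.15,0.07,0.5,0,0,0,0.3]
    - [0,0,2.0,0,0,0,0.3]
    - [0,0,1.6,0,0,0,0.3]
    - [0,0,0.7,0,0,0,0.3]
    - [0,0,0,0,0,0,0.3]
    - [0,0,0,0,0,0,-1]
    - [0,0,0,0,0,0,-1]
    - [0,0,0,0,0,0,-1]
    - [0,0,0,0,0,0,-1]
    - [0,0,0,0,0,0,-1]
    - [0,0,0,0,0,0,-1]

```text
time: 9.18
tool_pos: [0.4614, -0.0139, 0.0307]
tool_rot: [0.0, 0.995, 0.099, 0.001]
contact_force: [0.9, -1.6, 2.0]
gripper_width: 0.002
grasp_force: 1.4
```

Request:
move_arm:
  rows:
    - [0,0,-1.5,0,0,0,-1]
    - [0,0,-2.0,0,0,0,0.3]
    - [0,0,-1.0,0,0,0,0.3]
    - [0,0,0,0,0,0,0.3]
    - [0,0,0,0,0,0,0.3]
    - [0,0,0,0,0,0,0.3]

```text
time: 9.68
tool_pos: [0.4599, -0.0135, 0.0739]
tool_rot: [-0.0, 0.995, 0.099, -0.001]
contact_force: [0.5, 0.2, 0.0]
gripper_width: 0.652
grasp_force: 0.0
```

```bash
python3 look.py w5 265 | grep -E "yaw|4[0-9][0-9]\.?[0-9 ]*, *-?[0-9]\.|-1[0-9]\.|-2[0-9]\."
```

```text
9.6833 [ 0.4599 -0.0135  0.0739] yaw 11.41 tilt [-1.3e-03 -6.0e-04 -1.0e+00] 0.6521918698581518
B [251. 255.] (array([430.3,  29.2]), 19.0, 7.3, -15.4) (array([435.9,  27.7]), 18.0, 6.9, -15.4)
B [319. 229.] (array([458.2, -12.6]), 43.6, 41.4, 11.5) (array([462.2, -11.8]), 41.3, 39.2, 11.5)
B [105. 184.] (array([457.7, 150.7]), 47.4, 46.7, -20.6) (array([461.8, 142.7]), 44.8, 44.2, -20.6)
B [363.  35.] (array([580.2, -16.4]), 105.0, 59.8, -75.2) (array([577.7, -15.5]), 99.3, 56.6, -75.2)
```

View pics/w5.png

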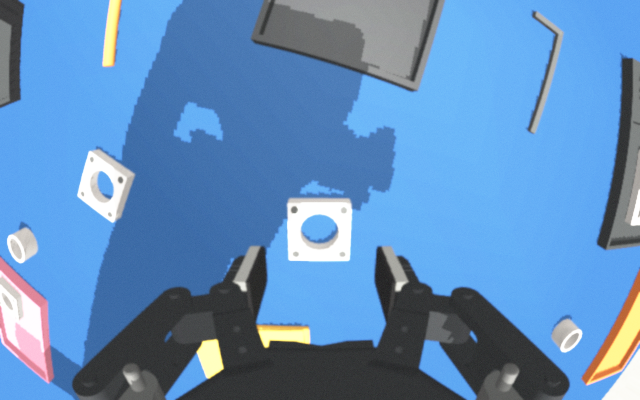

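Plate unmoved at (319,229), so the pads closed above it. I need to go deeper.

Request:
move_arm:
  rows:
    - [-0.17,-0.06,1.5,0,0,0,0.3]
    - [0,0,1.5,0,0,0,0.3]
    - [0,0,1.3,0,0,0,0.3]
    - [0,0,0.7,0,0,0,0.3]
    - [0,0,0.4,0,0,0,0.3]
    - [0,0,0.2,0,0,0,0.3]
    - [0,0,0,0,0,0,0.3]
    - [0,0,0,0,0,0,0.3]

```text
time: 10.4
tool_pos: [0.4592, -0.0135, 0.0193]
tool_rot: [0.0, 0.995, 0.099, 0.0]
contact_force: [-0.2, 0.3, -0.5]
gripper_width: 0.652
grasp_force: 0.0
```

Request:
move_arm:
  rows:
    - [0,0,0.15,0,0,0,0.3]
    - [0,0,0,0,0,0,-1]
    - [0,0,0,0,0,0,-1]
    - [0,0,0,0,0,0,-1]
    - [0,0,0,0,0,0,-1]
    - [0,0,0,0,0,0,-1]
    - [0,0,0,0,0,0,-1]

```text
time: 10.98
tool_pos: [0.4595, -0.0136, 0.0181]
tool_rot: [0.0, 0.995, 0.099, 0.001]
contact_force: [0.0, -0.6, 5.0]
gripper_width: 0.455
grasp_force: 61.8
```

Request:
move_arm:
  rows:
    - [0,0,-1,0,0,0,-1]
    - [0,0,-3.5,0,0,0,-1]
    - [0,0,-3.5,0,0,0,-1]
    - [0,0,-3.5,0,0,0,-1]
    - [0,0,-3.5,0,0,0,-1]
    - [0,0,-3.5,0,0,0,-1]
    - [0,0,0,0,0,5.65,-1]
    - [0,0,0,0,0,5.65,-1]
    - [0,0,0,0,0,5.65,-1]
    - [2.5,-0.2,0,0,0,0,-1]
    - [2.5,-0.2,0,0,0,0,-1]
    - [0,0,0,0,0,0,-1]
    - [0,0,0,0,0,0,-1]

```text
time: 12.07
tool_pos: [0.5088, -0.0142, 0.2018]
tool_rot: [-0.0, 0.999, -0.048, -0.001]
contact_force: [-0.0, -0.3, -0.3]
gripper_width: 0.45
grasp_force: 61.5
```

```bash
python3 look.py w6 265
```

```text
12.0667 [ 0.5088 -0.0142  0.2018] yaw -5.53 tilt [-2.1e-03 -2.0e-04 -1.0e+00] 0.45038367478475577
B [536. 254.] (array([ 382.2, -301. ]), 53.1, 29.2, 59.4) (array([ 388.6, -292.1]), 51.4, 28.3, 59.4)
B [321. 248.] (array([434.7,  -6.9]), 138.1, 45.6, 84.5) (array([439.4,  -7.4]), 133.7, 44.2, 84.5)
B [186. 238.] (array([457.8, 151.7]), 47.1, 44.4, -20.6) (array([461.8, 146.2]), 45.6, 43.0, -20.6)
B [620. 202.] (array([ 441.2, -487.4]), 59.1, 48.4, -83.9) (array([ 445.7, -472.5]), 57.2, 46.9, -83.9)
B [ 66. 184.] (array([541.3, 330.4]), 88.2, 53.9, -49.8) (array([542.7, 319.2]), 85.3, 52.2, -49.8)
B [ 43. 106.] (array([656.8, 369. ]), 99.8, 54.9, -80.4) (array([654.5, 356.6]), 96.6, 53.1, -80.4)
B [443.  77.] (array([ 603.7, -143.7]), 87.4, 28.4, -6.2) (array([ 603. , -139.8]), 84.6, 27.5, -6.2)
B [558.  95.] (array([ 590.5, -323.4]), 169.6, 102.1, 10.2) (array([ 590.3, -313.7]), 164.2, 98.9, 10.2)
B [313.  60.] (array([626.3,  -8.1]), 115.6, 90.9, -5.0) (array([625. ,  -8.5]), 111.9, 88.0, -5.0)
B [325.  46.] (array([633.2,  -7.9]), 140.6, 103.2, -5.5) (array([631.6,  -8.4]), 136.1, 99.9, -5.5)
B [145.  10.] (array([731.5, 166.8]), 56.6, 24.6, 71.6) (array([726.8, 160.8]), 54.8, 23.8, 71.6)
B [26.  6.] (array([830.8, 408.8]), 172.4, 33.1, 64.5) (array([822.9, 395. ]), 166.9, 32.1, 64.5)
D [285.  65.] (array([625.6,  -5.1]), 122.8, 96.4, -6.6)
```

View pics/w6.png

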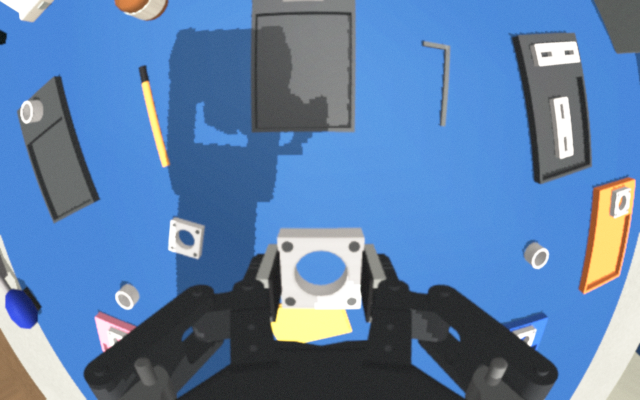

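The held plate is at (321,270), the plates bay centre at about (303,72), and the base lies in its bay at (563,125).

Request:
move_arm:
  rows:
    - [3.6,-0.45,0,0,0,0,-1]
    - [3.6,-0.45,0,0,0,0,-1]
    - [3.6,-0.45,0,0,0,0,-1]
    - [3.6,-0.45,0,0,0,0,-1]
    - [0,0,3.5,0,0,0,-1]
    - [0,0,3.5,0,0,0,-1]
    - [0,0,3.5,0,0,0,-1]
    - [0,0,3.5,0,0,0,-1]
    - [0,0,2,0,0,0,-1]
    - [0,0,1,0,0,0,-1]
    - [0,0,0.3,0,0,0,-1]
    - [0,0,0.2,0,0,0,-1]
    - [0,0,0,0,0,0,-1]
    - [0,0,0,0,0,0,-1]

```text
time: 13.28
tool_pos: [0.6555, -0.0105, 0.0298]
tool_rot: [0.0, 0.999, -0.048, 0.002]
contact_force: [1.4, 0.4, -0.4]
gripper_width: 0.449
grasp_force: 61.5
```

Request:
move_arm:
  rows:
    - [0,0,0.3,0,0,0,-1]
    - [0,0,0.2,0,0,0,-1]
    - [0,0,0.2,0,0,0,-1]
    - [0,0,0,0,0,0,-1]
    - [0,0,0,0,0,0,-1]

```text
time: 13.7
tool_pos: [0.6548, -0.0104, 0.0222]
tool_rot: [0.0, 0.999, -0.048, 0.001]
contact_force: [-3.4, -0.3, 6.5]
gripper_width: 0.447
grasp_force: 62.3
```

Request:
move_arm:
  rows:
    - [0,0,0,0,0,0,0.1]
    - [0,0,0,0,0,0,0.1]
    - [0,0,-0.5,0,0,0,0.1]
    - [0,0,-2.5,0,0,0,0.2]
    - [0,0,-3.5,0,0,0,0.3]
    - [0,0,-3.5,0,0,0,0.3]
    - [0,0,-2.5,0,0,0,0.3]
    - [-3.04,-2.02,0,0,0,0,0.3]
    - [-3.04,-2.02,0,0,0,0,0.3]
    - [-3.04,-2.02,0,0,0,0,0.3]
    - [-3.04,-2.02,0,0,0,0,0.3]
    - [-3.04,-2.02,0,0,0,0,0.3]
    - [-3.04,-2.02,0,0,0,0,0.3]
    - [-3.04,-2.02,0,0,0,0,0.3]
    - [0,0,2.5,0,0,5,0.3]
    - [0,0,2.5,0,0,5,0.3]
    - [0,0,2.3,0,0,5,0.3]
    - [0,0,0,0,0,0,0.3]
    - [0,0,0,0,0,0,0.3]

```text
time: 15.28
tool_pos: [0.4546, 0.1509, 0.0713]
tool_rot: [0.001, 0.984, -0.177, -0.002]
contact_force: [0.5, -0.1, 0.5]
gripper_width: 0.652
grasp_force: 0.0
```

```bash
python3 look.py w7 300
```

```text
15.2833 [0.4546 0.1509 0.0713] yaw -20.42 tilt [-0.0029  0.0017 -1.    ] 0.6523558930397705
B [395. 268.] (array([409.1, 112.3]), 39.2, 10.8, 0.5) (array([415.5, 113. ]), 37.0, 10.2, 0.5)
B [246. 268.] (array([445.7, 209.8]), 39.6, 10.9, -40.6) (array([450. , 205.2]), 37.4, 10.3, -40.6)
B [535. 277.] (array([333.5,   5.8]), 69.0, 68.9, -71.3) (array([344. ,  12.3]), 65.3, 65.1, -71.3)
B [316. 225.] (array([457.4, 153.3]), 43.3, 40.9, -20.3) (array([461.1, 151.7]), 41.0, 38.7, -20.3)
B [ 47. 152.] (array([593.9, 353. ]), 184.3, 105.1, 12.6) (array([590.1, 340.5]), 174.2, 99.4, 12.6)
```

Request:
move_arm:
  rows:
    - [0.1,-0.27,1.5,0,0,0,0.3]
    - [0,0,1.5,0,0,0,0.3]
    - [0,0,1.2,0,0,0,0.3]
    - [0,0,0.7,0,0,0,0.3]
    - [0,0,0.3,0,0,0,0.3]
    - [0,0,0.15,0,0,0,0.3]
    - [0,0,0,0,0,0,0.3]
    - [0,0,0,0,0,0,0.3]

```text
time: 16.0
tool_pos: [0.4586, 0.1533, 0.0199]
tool_rot: [-0.0, 0.984, -0.178, 0.001]
contact_force: [0.1, -0.0, -0.2]
gripper_width: 0.649
grasp_force: 0.0
```

Request:
move_arm:
  rows:
    - [0,0,0.15,0,0,0,0.3]
    - [0,0,0,0,0,0,-1]
    - [0,0,0,0,0,0,-1]
    - [0,0,0,0,0,0,-1]
    - [0,0,0,0,0,0,-1]
    - [0,0,0,0,0,0,-1]
    - [0,0,-1,0,0,0,-1]
    - [0,0,-3,0,0,0,-1]
    - [0,0,-3,0,0,0,-1]
    - [0,0,-3,0,0,0,-1]
    - [0,0,-2,0,0,-5,-1]
    - [0,0,0,0,0,-5,-1]
    - [0,0,0,0,0,-5,-1]
    - [0,0,0,0,0,0,-1]

```text
time: 17.17
tool_pos: [0.4576, 0.1532, 0.1379]
tool_rot: [-0.0, 0.999, -0.048, 0.0]
contact_force: [-0.3, 0.3, -1.3]
gripper_width: 0.449
grasp_force: 60.4
```

Request:
move_arm:
  rows:
    - [2.6,2.4,0,0,0,0,-1]
    - [2.6,2.4,0,0,0,0,-1]
    - [2.6,2.4,0,0,0,0,-1]
    - [2.6,2.4,0,0,0,0,-1]
    - [2.6,2.4,0,0,0,0,-1]
    - [2.6,2.4,0,0,0,0,-1]
    - [0,0,3,0,0,0,-1]
    - [0,0,3,0,0,0,-1]
    - [0,0,2.5,0,0,0,-1]
    - [0,0,1.3,0,0,0,-1]
    - [0,0,0.7,0,0,0,-1]
    - [0,0,0.3,0,0,0,-1]
    - [0,0,0,0,0,0,-1]
    - [0,0,0,0,0,0,-1]

```text
time: 18.33
tool_pos: [0.6003, -0.0052, 0.031]
tool_rot: [0.0, 0.999, -0.048, 0.001]
contact_force: [-0.1, -0.6, 0.4]
gripper_width: 0.451
grasp_force: 60.4
```

Request:
move_arm:
  rows:
    - [0,0,0.4,0,0,0,-1]
    - [0,0,0.25,0,0,0,-1]
    - [0,0,0.2,0,0,0,-1]
    - [0,0,0,0,0,0,-1]
    - [0,0,0,0,0,0,-1]

```text
time: 18.75
tool_pos: [0.5998, -0.0052, 0.022]
tool_rot: [0.0, 0.999, -0.048, 0.001]
contact_force: [-1.6, -0.4, 5.2]
gripper_width: 0.445
grasp_force: 61.0
```

Request:
move_arm:
  rows:
    - [0,0,0,0,0,0,0.1]
    - [0,0,0,0,0,0,0.1]
    - [0,0,-0.5,0,0,0,0.1]
    - [0,0,-2.5,0,0,0,0.2]
    - [0,0,-3.5,0,0,0,0.3]
    - [0,0,-3.5,0,0,0,0.3]
    - [-2.65,-2.53,0,0,0,0,0.3]
    - [-2.65,-2.53,0,0,0,0,0.3]
    - [-2.65,-2.53,0,0,0,0,0.3]
    - [-2.65,-2.53,0,0,0,0,0.3]
    - [-2.65,-2.53,0,0,0,0,0.3]
    - [-2.65,-2.53,0,0,0,0,0.3]
    - [-2.65,-2.53,0,0,0,0,0.3]
    - [-2.65,-2.53,0,0,0,0,0.3]
    - [-2.65,-2.53,0,0,0,0,0.3]
    - [-2.65,-2.53,0,0,0,0,0.3]
    - [0,0,0,0,0,0,0.3]
    - [0,0,0,0,0,0,0.3]

```text
time: 20.25
tool_pos: [0.3587, 0.2732, 0.1208]
tool_rot: [0.0, 0.999, -0.046, 0.0]
contact_force: [-0.1, 0.3, 0.1]
gripper_width: 0.649
grasp_force: 0.0
```

```bash
python3 look.py w8 300
```

```text
20.25 [0.3587 0.2732 0.1208] yaw -5.32 tilt [ 4.e-04  1.e-04 -1.e+00] 0.6485809657037728
B [278. 288.] (array([290.5, 317.1]), 33.9, 33.2, -3.3) (array([296.6, 314.9]), 32.4, 31.8, -3.3)
B [221. 264.] (array([306.4, 363.9]), 42.1, 25.6, -19.1) (array([311.8, 359.7]), 40.3, 24.5, -19.1)
B [395. 268.] (array([296.5, 212.9]), 49.4, 13.0, 14.6) (array([302.4, 215.2]), 47.3, 12.4, 14.6)
B [246. 267.] (array([308.7, 344.3]), 49.5, 13.6, -25.1) (array([314. , 340.9]), 47.3, 13.0, -25.1)
B [ 21. 258.] (array([334.4, 704.4]), 228.4, 158.5, -84.4) (array([338.7, 685.6]), 218.6, 151.7, -84.4)
B [313. 190.] (array([372.3, 277.9]), 34.6, 31.2, -5.2) (array([374.9, 277.4]), 33.1, 29.9, -5.2)
B [273.   3.] (array([519.1, 294.2]), 28.7, 8.6, 80.7) (array([515.4, 293. ]), 27.4, 8.3, 80.7)
B [198.  15.] (array([517.4, 358.1]), 63.3, 40.3, 74.9) (array([513.8, 354.2]), 60.6, 38.6, 74.9)
B [ 17. 110.] (array([511.6, 608.4]), 288.0, 52.8, 1.8) (array([508.2, 593.7]), 275.6, 50.5, 1.8)
```

View pics/w8.png

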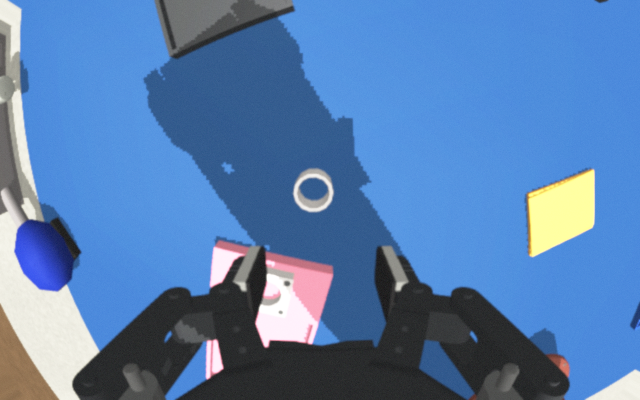

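Tube at (313,190), between and ahead of the jaws. The pink tray stays clear.

Request:
move_arm:
  rows:
    - [1.43,-0.54,2,0,0,0,0.3]
    - [0,0,2.5,0,0,0,0.3]
    - [0,0,2.5,0,0,0,0.2]
    - [0,0,1.5,0,0,0,0.2]
    - [0,0,0.8,0,0,0,0.2]
    - [0,0,0.5,0,0,0,0.2]
    - [0,0,0,0,0,0,0.2]
    - [0,0,0,0,0,0,0.2]

```text
time: 20.97
tool_pos: [0.3755, 0.2761, 0.0236]
tool_rot: [-0.0, 0.999, -0.049, 0.001]
contact_force: [0.1, 1.0, 0.0]
gripper_width: 0.6
grasp_force: 0.0
```

Request:
move_arm:
  rows:
    - [0,0,0.15,0,0,0,-1]
    - [0,0,0,0,0,0,-1]
    - [0,0,0,0,0,0,-1]
    - [0,0,0,0,0,0,-1]
    - [0,0,0,0,0,0,-1]
    - [0,0,0,0,0,0,-1]
    - [0,0,-1,0,0,0,-1]
    - [0,0,-3.5,0,0,0,-1]
    - [0,0,-3.5,0,0,0,-1]
    - [0,0,-3.5,0,0,0,-1]
    - [0,0,-3.5,0,0,-6,-1]
    - [0,0,-2,0,0,-6,-1]
    - [0,0,0,0,0,-6,-1]
    - [3.28,-0.4,0,0,0,0,-1]
    - [3.28,-0.4,0,0,0,0,-1]
    - [3.28,-0.4,0,0,0,0,-1]
    - [3.28,-0.4,0,0,0,0,-1]
    - [0,0,0,0,0,0,-1]
    - [0,0,0,0,0,0,-1]

```text
time: 22.55
tool_pos: [0.4996, 0.3201, 0.1906]
tool_rot: [0.0, 0.994, 0.108, -0.001]
contact_force: [0.7, 0.4, -0.2]
gripper_width: 0.325
grasp_force: 59.2
```

```bash
python3 look.py w9 300
```

```text
22.55 [0.4996 0.3201 0.1906] yaw 12.43 tilt [-2.2e-03  4.0e-04 -1.0e+00] 0.32473973065888906
B [361. 264.] (array([420.2, 254.4]), 57.8, 15.5, 22.9) (array([425.3, 257.1]), 55.9, 15.0, 22.9)
B [280. 264.] (array([400.2, 346.5]), 56.9, 15.4, 2.5) (array([405.9, 346.2]), 55.0, 14.9, 2.5)
B [321. 271.] (array([404.9, 299.3]), 81.6, 69.5, 12.5) (array([410.4, 300.5]), 78.9, 67.2, 12.5)
B [581. 147.] (array([ 6.264e+02, -3.000e-01]), 111.9, 80.8, -5.5) (array([624.6,  10.8]), 108.2, 78.1, -5.5)
B [351. 109.] (array([575.1, 311. ]), 113.8, 27.9, 14.0) (array([575. , 311.8]), 110.1, 27.0, 14.0)
B [601.  85.] (array([719. , -19.7]), 100.6, 59.4, 84.4) (array([714.2,  -7.9]), 97.2, 57.4, 84.4)
B [548.   4.] (array([780. , 103.5]), 46.0, 13.1, -60.8) (array([773.1, 111.2]), 44.5, 12.7, -60.8)
B [513.  19.] (array([740.5, 149.9]), 60.0, 38.5, -63.4) (array([734.9, 156. ]), 58.0, 37.2, -63.4)
B [349.  75.] (array([596.2, 332.1]), 180.6, 68.8, 12.9) (array([595.4, 332.2]), 174.6, 66.5, 12.8)
D [303. 110.] (array([565.8, 345.1]), 123.3, 98.2, 12.5)
D [610.  22.] (array([846.2,  -4. ]), 188.7, 120.5, -87.7)
```

View pics/w9.png

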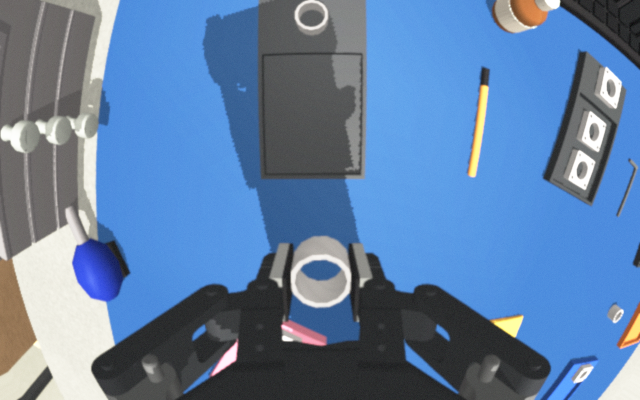

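Bay at (313,113). Both plates lie in their tray at (595,130) and (581,167).

Request:
move_arm:
  rows:
    - [3.3,-0.33,0,0,0,0,-1]
    - [3.3,-0.33,0,0,0,0,-1]
    - [3.3,-0.33,0,0,0,0,-1]
    - [0,0,3.5,0,0,0,-1]
    - [0,0,3.5,0,0,0,-1]
    - [0,0,3.5,0,0,0,-1]
    - [0,0,2.5,0,0,0,-1]
    - [0,0,1.5,0,0,0,-1]
    - [0,0,0.7,0,0,0,-1]
    - [0,0,0.4,0,0,0,-1]
    - [0,0,0.2,0,0,0,-1]
    - [0,0,0,0,0,0,-1]
    - [0,0,0,0,0,0,-1]

```text
time: 23.68
tool_pos: [0.5949, 0.3518, 0.0356]
tool_rot: [-0.001, 0.994, 0.109, 0.002]
contact_force: [0.5, -1.3, 0.0]
gripper_width: 0.323
grasp_force: 59.2
```

Request:
move_arm:
  rows:
    - [0,0,0.4,0,0,0,-1]
    - [0,0,0.25,0,0,0,-1]
    - [0,0,0.2,0,0,0,-1]
    - [0,0,0.1,0,0,0,-1]
    - [0,0,0,0,0,0,-1]
    - [0,0,0,0,0,0,-1]

```text
time: 24.18
tool_pos: [0.5943, 0.3514, 0.0267]
tool_rot: [0.0, 0.994, 0.109, 0.0]
contact_force: [-5.3, -2.6, 12.5]
gripper_width: 0.325
grasp_force: 60.5
```

Request:
move_arm:
  rows:
    - [0,0,-0.1,0,0,0,-0.1]
    - [0,0,0,0,0,0,0]
    - [0,0,0,0,0,0,0.1]
    - [0,0,-1,0,0,0,0.1]
    - [0,0,-2.5,0,0,0,0.2]
    - [0,0,-3.5,0,0,0,0.3]
    - [0,0,-3.5,0,0,0,0.3]
    - [-2,3.26,0,0,0,0,0.3]
    - [-2,3.26,0,0,0,0,0.3]
    - [-2,3.26,0,0,0,0,0.3]
    - [-2,3.26,0,0,0,0,0.3]
    - [-2,3.26,0,0,0,0,0.3]
    - [-2,3.26,0,0,0,0,0.3]
    - [-2,3.26,0,0,0,0,0.3]
    - [-2,3.26,0,0,0,0,0.3]

```text
time: 25.43
tool_pos: [0.4929, 0.0606, 0.1302]
tool_rot: [0.0, 0.994, 0.109, 0.0]
contact_force: [0.7, -0.4, -0.1]
gripper_width: 0.651
grasp_force: 0.0
```

Request:
move_arm:
  rows:
    - [-2,3.26,0,0,0,0,0.3]
    - [-2,3.26,0,0,0,0,0.3]
    - [-2,3.26,0,0,0,0,0.3]
    - [-2,3.26,0,0,0,0,0.3]
    - [-2,3.26,0,0,0,0,0.3]
    - [-2,3.26,0,0,0,0,0.3]
    - [-2,3.26,0,0,0,0,0.3]
    - [-2,3.26,0,0,0,0,0.3]
    - [-2,3.26,0,0,0,0,0.3]
    - [-2,3.26,0,0,0,0,0.3]
    - [0,0,0,0,0,0,0.3]
    - [0,0,0,0,0,0,0.3]

```text
time: 26.43
tool_pos: [0.368, -0.3012, 0.1304]
tool_rot: [0.0, 0.994, 0.106, 0.0]
contact_force: [0.3, 1.1, -1.0]
gripper_width: 0.647
grasp_force: 0.0
```

```bash
python3 look.py w10 300
```

```text
26.4333 [ 0.368  -0.3012  0.1304] yaw 12.23 tilt [ 4.e-04  3.e-04 -1.e+00] 0.6465301076570126
B [395. 268.] (array([ 322.2, -381.3]), 50.2, 13.2, 32.5) (array([ 327.1, -377.4]), 48.1, 12.7, 32.5)
B [246. 267.] (array([ 292.9, -247.2]), 50.2, 13.2, -7.9) (array([ 299.1, -248.8]), 48.1, 12.7, -7.9)
B [323. 187.] (array([ 381.4, -300.3]), 34.1, 30.8, 12.3) (array([ 383.9, -299.7]), 32.7, 29.5, 12.3)
B [525. 162.] (array([ 446.5, -478.7]), 51.3, 43.8, -83.6) (array([ 446.3, -470.7]), 49.2, 42.0, -83.6)
B [610. 158.] (array([ 508.5, -681.2]), 418.6, 239.0, 7.0) (array([ 505.7, -664.8]), 401.3, 229.1, 7.0)
B [402.  35.] (array([ 519.8, -327.3]), 97.0, 58.6, -75.0) (array([ 516.6, -325.5]), 93.0, 56.2, -75.0)
```

Request:
move_arm:
  rows:
    - [1.3,0.18,2.5,0,0,0,0.3]
    - [0,0,3,0,0,0,0.3]
    - [0,0,2.5,0,0,0,0.2]
    - [0,0,1.5,0,0,0,0.2]
    - [0,0,0.8,0,0,0,0.2]
    - [0,0,0.5,0,0,0,0.2]
    - [0,0,0,0,0,0,0.2]
    - [0,0,0,0,0,0,0.2]
    - [0,0,0,0,0,0,-1]
    - [0,0,0,0,0,0,-1]
    - [0,0,0,0,0,0,-1]
    - [0,0,0,0,0,0,-1]
    - [0,0,0,0,0,0,-1]
    - [0,0,0,0,0,0,-1]

```text
time: 27.65
tool_pos: [0.3828, -0.2994, 0.0236]
tool_rot: [0.001, 0.994, 0.108, 0.001]
contact_force: [-0.8, 1.8, 5.5]
gripper_width: 0.323
grasp_force: 59.3
```

Request:
move_arm:
  rows:
    - [0,0,-1,0,0,0,-1]
    - [0,0,-3,0,0,0,-1]
    - [0,0,-3.5,0,0,0,-1]
    - [0,0,-3.5,0,0,0,-1]
    - [1.613,-3.277,0,0,0,0,-1]
    - [1.613,-3.277,0,0,0,0,-1]
    - [1.613,-3.277,0,0,0,0,-1]
    - [1.613,-3.277,0,0,0,0,-1]
    - [1.613,-3.277,0,0,0,0,-1]
    - [1.613,-3.277,0,0,0,0,-1]
    - [1.613,-3.277,0,0,0,0,-1]
    - [1.613,-3.277,0,0,0,0,-1]
    - [1.613,-3.277,0,0,0,0,-1]

```text
time: 28.73
tool_pos: [0.4601, 0.0226, 0.1327]
tool_rot: [0.0, 0.994, 0.108, 0.001]
contact_force: [1.0, -0.6, -0.3]
gripper_width: 0.318
grasp_force: 59.2
```

Request:
move_arm:
  rows:
    - [1.613,-3.277,0,0,0,0,-1]
    - [1.613,-3.277,0,0,0,0,-1]
    - [1.613,-3.277,0,0,0,0,-1]
    - [1.613,-3.277,0,0,0,0,-1]
    - [1.613,-3.277,0,0,0,0,-1]
    - [1.613,-3.277,0,0,0,0,-1]
    - [1.613,-3.277,0,0,0,0,-1]
    - [1.613,-3.277,0,0,0,0,-1]
    - [1.613,-3.277,0,0,0,0,-1]
    - [0,0,0,0,0,0,-1]
    - [0,0,0,0,0,0,-1]

```text
time: 29.65
tool_pos: [0.5381, 0.3417, 0.1321]
tool_rot: [0.0, 0.994, 0.11, 0.0]
contact_force: [0.2, 0.3, 0.1]
gripper_width: 0.317
grasp_force: 59.3
```

```bash
python3 look.py w11 300
```

```text
29.65 [0.5381 0.3417 0.1321] yaw 12.6 tilt [ 0.e+00  2.e-04 -1.e+00] 0.31652262655078295
B [361. 264.] (array([488.7, 291.9]), 46.5, 12.3, 23.2) (array([493.7, 294.7]), 44.6, 11.8, 23.2)
B [280. 264.] (array([472.1, 365.8]), 46.5, 12.4, 2.3) (array([477.8, 365.5]), 44.6, 11.9, 2.3)
B [320. 267.] (array([478.5, 328.7]), 70.4, 54.6, 13.5) (array([483.9, 329.9]), 67.5, 52.3, 13.5)
B [613. 191.] (array([6.271e+02, 3.000e-01]), 111.9, 78.2, -5.8) (array([626.5,  15. ]), 107.3, 75.0, -5.8)
B [324. 137.] (array([591. , 350.4]), 32.6, 32.2, 12.7) (array([591.8, 350.7]), 31.2, 30.9, 12.7)
B [631. 121.] (array([718.7,  -2. ]), 64.7, 56.8, 85.1) (array([714.2,  12.7]), 62.1, 54.4, 85.1)
B [603.  37.] (array([788.6,  82.6]), 57.8, 30.7, -56.9) (array([781.3,  93.9]), 55.5, 29.5, -56.9)
B [371. 132.] (array([596.9, 332. ]), 183.5, 68.8, 12.6) (array([597.5, 333.1]), 176.0, 66.0, 12.6)
B [558.  45.] (array([745. , 152.5]), 58.4, 50.2, -61.2) (array([739.5, 161. ]), 56.1, 48.2, -61.2)
D [324. 203.] (array([532.6, 340.6]), 271.1, 191.7, -77.3)
D [610.  20.] (array([801.1,  65.4]), 181.7, 83.1, -57.9)
```

View pics/w11.png

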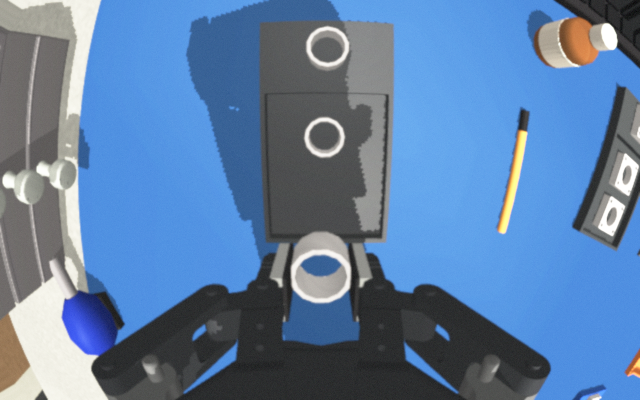

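The first tube stands in the bay at (325,137), the sample is at (327,46), and the held tube is at (320,267), over the near half of the bay.

Request:
move_arm:
  rows:
    - [0,0,3,0,0,0,-1]
    - [0,0,3,0,0,0,-1]
    - [0,0,2,0,0,0,-1]
    - [0,0,1,0,0,0,-1]
    - [0,0,0.5,0,0,0,-1]
    - [0,0,0.4,0,0,0,-1]
    - [0,0,0.2,0,0,0,-1]
    - [0,0,0.2,0,0,0,-1]
    - [0,0,0,0,0,0,-1]
    - [0,0,0,0,0,0,-1]

```text
time: 30.53
tool_pos: [0.5388, 0.3405, 0.0299]
tool_rot: [-0.0, 0.994, 0.108, 0.001]
contact_force: [-0.4, -0.4, 0.6]
gripper_width: 0.322
grasp_force: 59.3
```

Two millimetres more, then release, lift, and back off so the trays can be seen.

Request:
move_arm:
  rows:
    - [0,0,0.12,0,0,0,-1]
    - [0,0,0.1,0,0,0,-1]
    - [0,0,0,0,0,0,-1]
    - [0,0,0,0,0,0,-0.1]
    - [0,0,0,0,0,0,0]
    - [0,0,0,0,0,0,0.1]
    - [0,0,-1,0,0,0,0.1]
    - [0,0,-2.5,0,0,0,0.2]
    - [0,0,-3.5,0,0,0,0.3]
    - [0,0,-3.5,0,0,0,0.3]
    - [0,0,-3.5,0,0,0,0.3]
    - [-2,3.2,-3,0,0,0,0.3]
    - [-2,3.2,-3,0,0,0,0.3]
    - [-2,3.2,-3,0,0,0,0.3]
    - [-2,3.2,0,0,0,0,0.3]
    - [-2,3.2,0,0,0,0,0.3]
    - [-2,3.2,0,0,0,0,0.3]
    - [0,0,0,0,0,0,0.3]
    - [0,0,0,0,0,0,0.3]
    - [0,0,0,0,0,0,0.3]

```text
time: 32.2
tool_pos: [0.4677, 0.1414, 0.2451]
tool_rot: [-0.0, 0.994, 0.108, 0.001]
contact_force: [0.5, 0.3, 0.8]
gripper_width: 0.654
grasp_force: 0.0
```

```bash
python3 look.py w12 300; python3 - <<'E'
from h import *
from plant import manip
f=manip.grab_frame("scene");cv2.imwrite("pics/s12.png",cv2.resize(f["img"][160:320,190:490],None,fx=2.6,fy=2.6))
E
```

```text
32.2 [0.4677 0.1414 0.2451] yaw 12.43 tilt [ 1.3e-03 -3.0e-04 -1.0e+00] 0.6538538752915456
B [634. 283.] (array([ 379.4, -609.2]), 148.9, 72.7, 49.9) (array([ 383.9, -587.7]), 144.7, 70.6, 49.9)
B [622. 261.] (array([ 443.6, -490.9]), 62.7, 45.0, -85.1) (array([ 446.3, -472.8]), 60.9, 43.7, -85.1)
B [395. 268.] (array([365.9,  15.5]), 74.4, 19.9, 32.4) (array([370.8,  19.5]), 72.3, 19.3, 32.4)
B [246. 268.] (array([322.8, 213.2]), 75.8, 20.2, -7.4) (array([328.9, 211.6]), 73.7, 19.7, -7.4)
B [154. 277.] (array([248.6, 341.5]), 134.7, 106.0, -18.9) (array([256.8, 336.4]), 130.9, 103.0, -18.9)
B [600. 193.] (array([ 551.8, -319. ]), 93.6, 72.5, 8.5) (array([ 551.5, -305.6]), 91.0, 70.4, 8.5)
B [613. 141.] (array([ 638.1, -320. ]), 102.1, 74.1, -80.1) (array([ 635.3, -306.6]), 99.2, 72.0, -80.1)
B [582.  49.] (array([ 753.6, -193. ]), 121.0, 42.5, -61.7) (array([ 747.7, -183.2]), 117.6, 41.3, -61.7)
B [627.  15.] (array([ 896.8, -303.7]), 110.8, 94.5, -89.3) (array([ 886.9, -290.8]), 107.7, 91.8, -89.3)
B [473.  61.] (array([655.9, -11.2]), 186.6, 102.9, -5.8) (array([652.6,  -6.4]), 181.4, 100.0, -5.8)
B [174.  39.] (array([586.4, 349.7]), 153.4, 102.6, 12.6) (array([585.1, 344.3]), 149.1, 99.7, 12.6)
B [ 27. 151.] (array([340.4, 676. ]), 661.6, 231.0, -7.8) (array([346. , 661.5]), 643.1, 224.6, -7.8)
```

View pics/s12.png

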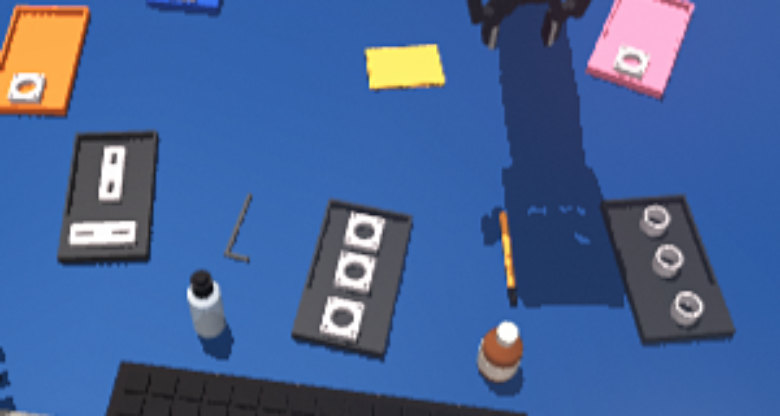

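View pics/w12.png

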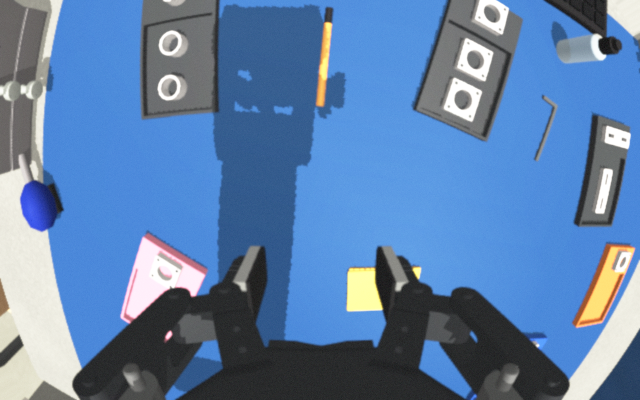

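Both pictures show every part flat in its own bay: base at (112,172), plates at (363,232) and (355,270), tubes at (656,220) and (668,261). The bottles are standing where they were.

```bash
python3 -c "
from plant import manip
print(manip.job_done())"
```

```text
the job is handed in; nothing more can be done
None
```

I placed all five parts flat in their matching trays, left both bottles standing where they were, and handed the job in at about 32 s; no verdict was returned.

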